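# Feed the red-hub core through the guide with the push stick

### The arm

A 6-joint arm with a two-finger parallel gripper is mounted at the origin on the work surface. World frame = base frame: x ahead of the robot, y to its left, z up, the work surface at z = 0. Lengths are in m, angles in rad, forces in N, time in s.
With the tool pointing down it reaches from about 0.275 to 0.85 m from the base axis. Payload 5.2 kg.
Tool frame: the origin (TCP) lies midway between the tips of the shut fingers; the grasp point (between the pads) lies 19 mm behind it (bot.grasp_offset is the distance from the TCP to the grasp point, in m); z points along the fingers, y is the direction in which the jaws open and shut (so a half turn about z gives the same grasp; the last joint's range is limited). The gripper opens to 85 mm and grips with 20 to 120 N. Pads are 22 mm wide; open, the fingers measure 114 mm over their backs; the gripper's body (76 mm by 85 mm) begins 54 mm behind the grasp point. The pads swing forward as they close: fully open they stand 13 mm farther back than shut.
Start: joints at [-1.347, 0.259, 1.535, -0, 1.348, -0.203], TCP at [0.228, -0.501, 0.231] pointing down, gripper open.
Joint ranges: [-3.14, 3.14], [-0.91, 2.08], [0.19, 2.58], [-1.22, 4.36], [0.22, 2.71], [-3.12, 3.12]. Speed limits (rad/s): [2.57, 2.57, 3.14, 3.14, 3.14, 3.14].

### API

Orientations are given as a unit quaternion [w, x, y, z].
In Python, from bench import bot, eyes gives the robot as it stands.
- The arm moves only by the tool servo_tool, never from a script. Its argument "deltas" is text: rows parted by semicolons, each of 5 numbers parted by spaces: the shift along the tool's x, y, z in m, then the turn about the tool's z in rad, then the finger opening in m, from 0 to 0.0854. In form: dx dy dz yaw claw; .... A call has 1 to 12 rows; each row is the pose to reach, as a shift and turn from the pose commanded when the call began, along the tool's axes at that moment; what a row does not reach only later rows make up. A row lasts 1/12 s, in which the tool goes at most 41.7 mm and 7.16 degrees, less where a joint would pass 70% of its speed; a pose out of reach is approached as far as the arm can. A call with a gripper value outside its range is refused whole. The fingers move at their own pace and stop on an object; "squeeze" is the grip in N (left out, the last holds). Time passes only in rows, so rows that repeat a pose let the fingers close. It gives the time, the measured TCP pose, the force and the opening at its end, in the units of the state.
- bot.sense(): the state, without advancing time (a new reading comes with each control period).
- eyes.snapshot(name): name is "side" or "top"; returns a dict with "pixels" (400x640x3 uint8, red, green, blue), "intrinsics" (3x3 intrinsics, pixels), "cam_to_world" (4x4, takes a point from camera to world coordinates). Camera axes: x right, y down, z forward; pixel columns grow to the right and rows downward; lengths in m; the calibration is good to about 2 mm. A picture is of the moment at which its call begins. There is no depth.
- bot.sign_off(): hands the job in, once; it reports no verdict.
The state is a dict: "t": time; "joints": joint angles; "dq": joint speeds; "joint_torque": joint torques, N m; "position": TCP position; "tcp_rot": TCP orientation; "contact_force": force on the tool from outside, world axes, zero at the start; "wrist_torque": the same for the moment, N m; "width": finger opening in m.
Only numpy, scipy, OpenCV 4.12 (cv2) and the standard library are available. Lean on these libraries where they do the work, as an engineer would, in place of code of your own. Each camera call takes 0.05 s, during which the arm holds its last target. There are 200 camera calls.

### The job

Pick up the wooden push stick by its upright grip and use its tip to push the white core with the red hub along the lane it stands in, until the whole core rests on the green pad at the far end. Push it only with the stick, never with the gripper, and leave the blue-hub core in the other lane where it is. Then set the stick down flat on the bench, beside the guide and not on it, and let go.

Things in the scene. Friction and masses are not known exactly. Their poses are not given: they have to be found in the camera images.
- guide: Fixed aluminium plate 144 x 240 x 6 mm (y -115 to +125) with two open-topped lanes. Origin at bench level. Feed runs along its +y. Lanes centred on x = -33 and +33 mm, 58 mm wide inside; grey walls 8 mm thick, tops 30 mm above the bench, from y = -90 (mouth) to +40. Green pads from y = +40 to the 24 mm high end stop at +120, with fences 18 mm high. Lane floor and pads 6 mm above the bench.
- stick: Loose wooden push stick, 0.12 kg, lying on the bench. Origin on its underside below the grip's centre, z up. Pale bar 30 mm wide (x), 18 mm high, from y = -30 mm to the black-faced pushing tip at y = +100. Dark upright grip 24 mm wide (x), 40 mm long (y), its top 90 mm above the underside; pinch it across the 24 mm from above.
- core_red: White plastic reel core with a red hub, a loose disc of 50 mm diameter and 18 mm height, lying flat (about 30 g) in one of the guide's two lanes (either), just inside the mouth. Origin at the centre of its underside.
- core_blue: Same white core but with a blue hub, lying in the other lane of the guide, to be left alone. Origin at the centre of its underside.
Mind the look-alikes: they are no part of the job. Of the things that look like the stick, the middle-sized one is meant.

How it is judged:
By the outcome, as a careful person would: the job done as asked, in the order asked, and still so for the second after the job is handed in, with the robot touching nothing.
It also fails if it takes over 51 s, if anything falls off the work surface, if the arm or the gripper's body presses on something with over 40 N, if the wrist force passes 120 N, or if a joint passes its speed limit or range.

## Working session

There is one attempt and no reset: what is moved stays moved. The work goes in short steps, Python scripts to look and compute and a tool call to move; the robot and the scene stay as the last step left them, time stands still between calls to the robot, and variables do not carry over. Pictures are saved under pics/ and viewed, about 8 in all and at most 12, crops included, and the job is handed in when it is done.

Besides the shell and the picture viewer there is one more tool, called as a command line: name --argument value ..., lists and objects as JSON in quotes. servo_tool: Moves the arm, as the interface text tells. Its arguments: {"type":"object","properties":{"deltas":{"type":"string"},"squeeze":{"type":"number"}},"required":["deltas"]}

```bash
mkdir -p pics; ls; cat > h.py <<'E'
import numpy as np, cv2
from bench import bot, eyes
def snap(n,f=None):
    s=eyes.snapshot(n)
    if f: cv2.imwrite('pics/'+f,cv2.cvtColor(s['pixels'],cv2.COLOR_RGB2BGR))
    return s
def ray(s,u,v,z):
    K=np.array(s['intrinsics']);T=np.array(s['cam_to_world'])
    d=T[:3,:3]@np.linalg.solve(K,[u,v,1.]);o=T[:3,3]
    return o+d*(z-o[2])/d[2]
def proj(s,p):
    K=np.array(s['intrinsics']);T=np.array(s['cam_to_world'])
    c=T[:3,:3].T@(np.array(p)-T[:3,3]);q=K@c
    return q[:2]/q[2]
E
python3 - <<'E'
from h import *
for n in('top','side'):
    s=snap(n,n+'0.png'); np.savez(n+'0.npz',**s); print(s['intrinsics'],s['cam_to_world'])
print(bot.sense())
E
```

```text
pics
[[484.22119721   0.         319.81960671]
 [  0.         484.22119721 200.148312  ]
 [  0.           0.           1.        ]] [[-0.01178146 -0.98443903  0.17533112  0.33913745]
 [-0.99948666  0.0168181   0.02726828 -0.17847447]
 [-0.0297927  -0.17491985 -0.98413182  1.06297978]
 [ 0.          0.          0.          1.        ]]
[[451.34340004   0.         315.06685214]
 [  0.         451.34340004 203.28095894]
 [  0.           0.           1.        ]] [[-0.98398856 -0.11166517  0.1389151   0.36702322]
 [-0.17792689  0.5698737  -0.80223811  0.56695315]
 [ 0.01041799 -0.81410986 -0.58061743  0.56515096]
 [ 0.          0.          0.          1.        ]]
{'t': 0.1, 'joints': array([-1.34679489e+00,  2.59273969e-01,  1.53596022e+00,  9.75094220e-08,
        1.34799326e+00, -2.02752897e-01]), 'dq': array([ 1.55278065e-03,  8.51225512e-05, -2.15655660e-03,  1.50501749e-03,
       -7.63707522e-04, -1.32141023e-03]), 'joint_torque': array([ 1.84005257e-03, -4.46971679e+01, -2.91248453e+01, -3.29357908e-04,
        6.19496815e-03,  1.17379071e-05]), 'position': array([ 0.22759485, -0.50019021,  0.23056113]), 'tcp_rot': array([-8.17354311e-04,  9.77321010e-01,  2.11761598e-01, -8.63657739e-06]), 'contact_force': array([ 0.77801198, -0.03271064,  0.14758718]), 'wrist_torque': array([ 0.01269573, -0.05144142, -0.00086799]), 'width': 0.08535308334216972}
```

View pics/top0.png

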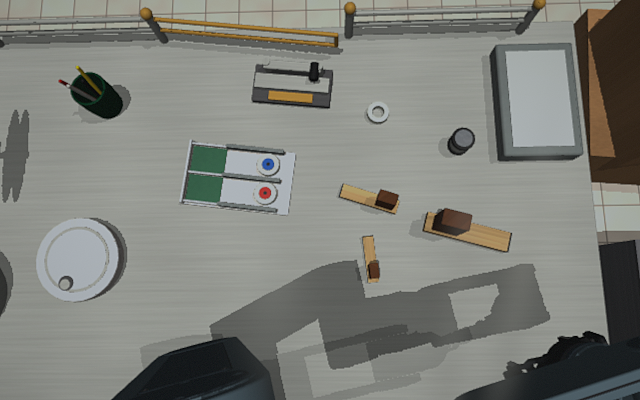

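View pics/side0.png

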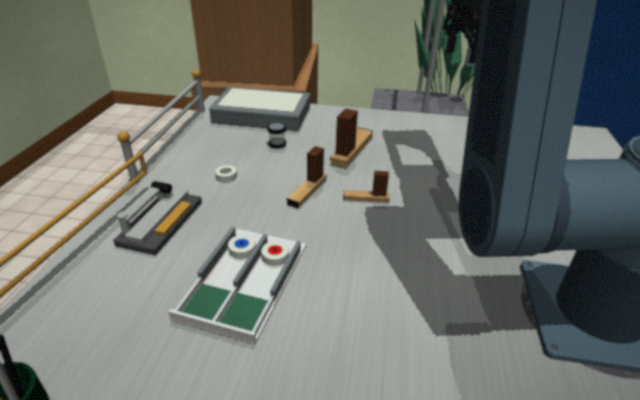

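Look-alikes for the stick in the top view: middle one at (369,198), large one at (468,230), small one at (371,259). The middle-sized one, at (369,198), is the one meant. The red core is at (265,193) and the blue one at (268,164), and the lane feeds to the left (world +y).

```bash
python3 - <<'E'
from h import *
for n in('top','side'):
    s=dict(np.load(n+'0.npz'));im=s['pixels'];hsv=cv2.cvtColor(im,cv2.COLOR_RGB2HSV)
    H,S,V=[hsv[...,i].astype(int) for i in range(3)]
    R,G,B=[im[...,i].astype(int) for i in range(3)]
    box=np.zeros(H.shape,bool)
    if n=='top': box[130:290,170:520]=1
    else: box[100:350,160:400]=1
    M={'green':((G-R>25)&(G-B>5),.006),'red':((R-G>90)&(R-B>90),.024),'blue':((B-R>70),.024),
       'bar':((H>8)&(H<25)&(S>70)&(V>130),.018),'grip':((R-B>15)&(V<115)&(R-G>8),.09)}
    for k,(m,z) in M.items():
        nl,lab,st,c=cv2.connectedComponentsWithStats((m&box).astype(np.uint8))
        for i in range(1,nl):
            if st[i,4]<40: continue
            r=cv2.minAreaRect(np.argwhere(lab==i)[:,::-1].astype(np.float32))
            print(n,k,st[i,4],c[i].round(1),'w',ray(s,*c[i],z).round(4)[:2])
            if k in('green','bar','grip'): print('   ',[(p.round(0).tolist(),ray(s,*p,z).round(4)[:2].tolist()) for p in cv2.boxPoints(r)])
s=dict(np.load('top0.npz'));im=cv2.cvtColor(s['pixels'],cv2.COLOR_RGB2BGR)
cv2.imwrite('pics/c1.png',cv2.resize(im[135:215,170:410],None,fx=3.3,fy=3.3,interpolation=cv2.INTER_CUBIC))
E
```

```text
top green 811 [208.3 159.4] w [0.6257 0.1028]
    [([190.0, 170.0], [0.6028, 0.1441]), ([193.0, 145.0], [0.6593, 0.1399]), ([227.0, 149.0], [0.6488, 0.0616]), ([224.0, 173.0], [0.5926, 0.0664])]
top green 841 [203.8 187.9] w [0.5598 0.111 ]
    [([185.0, 198.0], [0.5364, 0.1515]), ([188.0, 173.0], [0.5937, 0.1471]), ([222.0, 177.0], [0.5832, 0.0697]), ([219.0, 202.0], [0.5262, 0.0749])]
top red 84 [264.8 192.3] w [ 0.5438 -0.0292]
top blue 93 [267.6 163.9] w [ 0.6079 -0.0348]
top bar 461 [358.2 194.8] w [ 0.5358 -0.2338]
    [([339.0, 196.0], [0.5337, -0.1928]), ([343.0, 183.0], [0.5617, -0.2016]), ([378.0, 194.0], [0.5373, -0.2764]), ([374.0, 206.0], [0.5095, -0.2673])]
top bar 51 [392.6 208.1] w [ 0.5051 -0.3078]
    [([379.0, 208.0], [0.5066, -0.2779]), ([383.0, 196.0], [0.5324, -0.2872]), ([399.0, 201.0], [0.5198, -0.322]), ([395.0, 213.0], [0.4942, -0.3126])]
top bar 1006 [477.6 234.7] w [ 0.4443 -0.4871]
    [([423.0, 230.0], [0.457, -0.3722]), ([428.0, 211.0], [0.4969, -0.3844]), ([511.0, 233.0], [0.4475, -0.5577]), ([506.0, 251.0], [0.4085, -0.5445])]
top bar 261 [368.7 249.3
[... 3350 characters left out ...]
 144.0], [0.529, -0.3133]), ([336.0, 154.0], [0.4698, -0.2778]), ([312.0, 210.0], [0.4828, -0.0671])]
side grip 332 [379.8 183.8] w [ 0.3693 -0.1777]
    [([370.0, 196.0], [0.3854, -0.1335]), ([372.0, 170.0], [0.3877, -0.2265]), ([388.0, 172.0], [0.3554, -0.2266]), ([386.0, 197.0], [0.3557, -0.1339])]
side grip 149 [366.6 199. ] w [ 0.3899 -0.121 ]
    [([344.0, 200.0], [0.4309, -0.1105]), ([344.0, 196.0], [0.4321, -0.1228]), ([388.0, 198.0], [0.3512, -0.1316]), ([388.0, 202.0], [0.3509, -0.1192])]
side grip 100 [175.4 221.2] w [0.7056 0.0082]
    [([160.0, 234.0], [0.7171, 0.0442]), ([190.0, 202.0], [0.7038, -0.0499]), ([193.0, 205.0], [0.6941, -0.0418]), ([163.0, 237.0], [0.7082, 0.0508])]
```

View pics/c1.png

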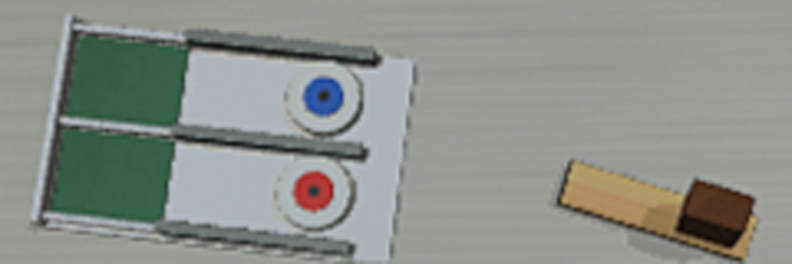

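The crop shows the middle stick with its black tip at crop (558,185) and its grip at the right end. It also shows the red core in the lower lane at crop (314,190). The stick's origin is about (0.517, -0.290), heading 0.32 rad off +y. The guide's feed is 0.13 rad off +y. I'll move above the grip.

servo_tool --deltas "0.015 -0.003 0 -0.04 0.0854; 0.05 -0.01 0 -0.12 0.0854; 0.085 -0.017 0 -0.2 0.0854; 0.12 -0.024 0 -0.28 0.0854; 0.155 -0.031 0 -0.37 0.0854; 0.19 -0.038 0 -0.45 0.0854; 0.225 -0.045 0 -0.53 0.0854; 0.26 -0.052 0 -0.61 0.0854; 0.295 -0.059 0 -0.69 0.0854; 0.325 -0.066 0 -0.77 0.0854; 0.345 -0.070 0 -0.81 0.0854; 0.35 -0.071 0 -0.822 0.0854"

```text
t: 1.1
position: [0.5191, -0.2884, 0.2306]
tcp_rot: [-0.001, 0.81, 0.587, 0.001]
contact_force: [-0.4, -0.3, -0.5]
width: 0.0858
```

```bash
cat >> h.py <<'E'
def go(x,y,z,ang):
    """print deltas from measured pose to world TCP target with tool x at heading ang"""
    from scipy.spatial.transform import Rotation as Ro
    st=bot.sense();q=st['tcp_rot'];R=Ro.from_quat([q[1],q[2],q[3],q[0]]).as_matrix()
    a=np.arctan2(R[1,0],R[0,0])
    print('t',round(st['t'],2),'pos',st['position'].round(4),'head',a.round(4),'tilt z',R[:,2].round(3),'F',st['contact_force'].round(2),'w',round(st['width'],4))
    print('delta',(R.T@(np.array([x,y,z])-st['position'])).round(4),'yaw',round(-(ang-a),4))
E
python3 - <<'E'
from h import *
go(.5166,-.2905,.06,1.249)
s=snap('side','s1.png');t=snap('top','t1.png')
a=s['pixels'][90:260,220:420];b=t['pixels'][140:310,290:490]
cv2.imwrite('pics/c2.png',cv2.cvtColor(cv2.resize(np.hstack([a,b]),None,fx=2,fy=2,interpolation=cv2.INTER_CUBIC),cv2.COLOR_RGB2BGR))
for z in(.0,.09): print(proj(s,(.5166,-.2905,z)),proj(t,(.5166,-.2905,z)))
E
```

```text
t 1.1 pos [ 0.5191 -0.2884  0.2306] head 1.2542 tilt z [ 0.     0.002 -1.   ] F [-0.4  -0.3  -0.48] w 0.0858
delta [-0.003  -0.0017  0.1706] yaw 0.0052
[314.84675047 183.5835762 ] [383.62661763 204.36367525]
[315.2649013  148.94898203] [388.04336016 197.00812924]
```

View pics/c2.png

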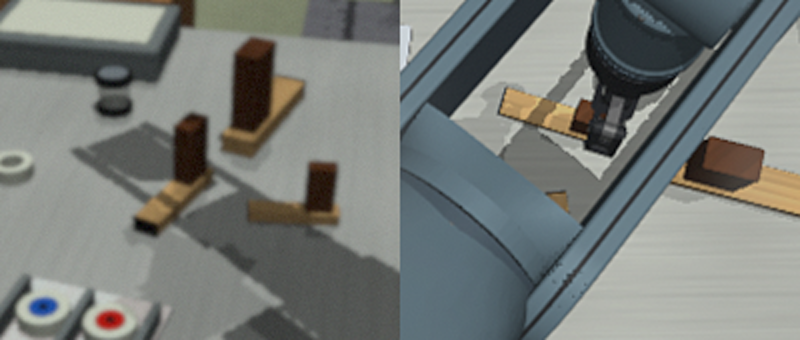

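Predicted grip-top pixels are (315,149) in the side view and (388,197) in the top view, which match the grip at side (316,151). I'll descend and then grip.

servo_tool --deltas "-0.003 -0.0017 0.01 0.005 0.0854; -0.003 -0.0017 0.035 0.005 0.0854; -0.003 -0.0017 0.06 0.005 0.0854; -0.003 -0.0017 0.085 0.005 0.0854; -0.003 -0.0017 0.11 0.005 0.0854; -0.003 -0.0017 0.135 0.005 0.0854; -0.003 -0.0017 0.155 0.005 0.0854; -0.003 -0.0017 0.172 0.005 0.0854; -0.003 -0.0017 0.182 0.005 0.0854; -0.003 -0.0017 0.185 0.005 0.0854; -0.003 -0.0017 0.185 0.005 0.0854; -0.003 -0.0017 0.185 0.005 0.0854"

```text
t: 2.2
position: [0.5143, -0.2944, 0.047]
tcp_rot: [0.001, 0.813, 0.582, 0.0]
contact_force: [0.5, -0.1, -0.1]
width: 0.0855
```

servo_tool --deltas "0 0 0 0 0.06; 0 0 0 0 0.045; 0 0 0 0 0.035; 0 0 0 0 0.028; 0 0 0 0 0.02; 0 0 0 0 0.015; 0 0 0 0 0.01; 0 0 0 0 0.01; 0 0 0 0 0.01; 0 0 0 0 0.01" --squeeze 50

```text
t: 3.03
position: [0.5145, -0.2934, 0.0465]
tcp_rot: [0.0, 0.813, 0.583, 0.0]
contact_force: [0.0, 0.2, 2.1]
width: 0.0232
```

```bash
python3 - <<'E'
from h import *
go(.5166,-.2905,.2,1.249)
s=snap('side','s2.png')
cv2.imwrite('pics/c3.png',cv2.cvtColor(cv2.resize(s['pixels'][90:260,220:420],None,fx=3,fy=3,interpolation=cv2.INTER_CUBIC),cv2.COLOR_RGB2BGR))
E
```

```text
t 3.03 pos [ 0.5145 -0.2934  0.0465] head 1.2439 tilt z [ 0. -0. -1.] F [0.   0.21 2.13] w 0.0232
delta [ 0.0034  0.0011 -0.1535] yaw -0.0051
```

View pics/c3.png

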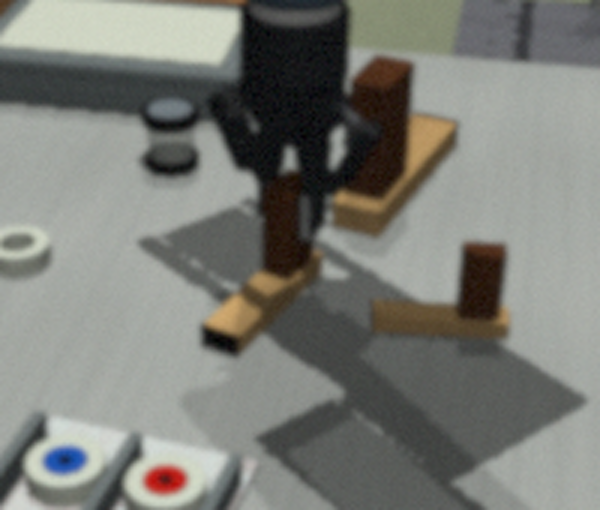

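The fingers hold the grip on both sides at crop (288,220) and the width reads 23.2 mm. The tip is at crop (220,335). I'll lift, turn to the lane heading, and stop short of the mouth.

servo_tool --deltas "0 0 -0.01 0 0.01; 0 0 -0.025 0 0.01; 0 0 -0.04 0 0.01; 0.01 -0.003 -0.05 -0.02 0.01; 0.025 -0.007 -0.05 -0.05 0.01; 0.045 -0.012 -0.05 -0.09 0.01; 0.065 -0.017 -0.05 -0.13 0.01; 0.085 -0.022 -0.05 -0.16 0.01; 0.1 -0.026 -0.05 -0.185 0.01; 0.107 -0.028 -0.05 -0.197 0.01; 0.107 -0.028 -0.05 -0.197 0.01; 0.107 -0.028 -0.05 -0.197 0.01"

```text
t: 4.08
position: [0.5223, -0.1828, 0.0963]
tcp_rot: [0.0, 0.751, 0.66, -0.0]
contact_force: [1.1, -0.3, -1.4]
width: 0.0235
```

```bash
python3 - <<'E'
from h import *
go(.5224,-.183,.0555,1.4408)
t=snap('top','t3.png');s=snap('side','s3.png')
p=bot.sense()['position'];off=p[2]-.0465  # stick underside height
z=off+.018
im=t['pixels'];hsv=cv2.cvtColor(im,cv2.COLOR_RGB2HSV).astype(int)
for n,q in(('top',t),('side',s)):
    im=q['pixels'];hsv=cv2.cvtColor(im,cv2.COLOR_RGB2HSV).astype(int)
    m=(hsv[...,0]>8)&(hsv[...,0]<25)&(hsv[...,1]>70)&(hsv[...,2]>130)
    b=np.zeros(m.shape,bool); 
    if n=='top': b[130:232,296:410]=1
    else: b[150:300,220:335]=1
    nl,lab,st,c=cv2.connectedComponentsWithStats((m&b).astype(np.uint8))
    for i in range(1,nl):
        if st[i,4]>40:
            r=cv2.boxPoints(cv2.minAreaRect(np.argwhere(lab==i)[:,::-1].astype(np.float32)))
            print(n,st[i,4],[(k.round().tolist(),ray(q,*k,z).round(4)[:2].tolist()) for k in r])
    print('pred tip',proj(q,(p[0]+.13*.1,p[1]+.0992,z)))
a=t['pixels'][120:290,230:430];b=s['pixels'][130:300,200:400]
cv2.imwrite('pics/c4.png',cv2.cvtColor(cv2.resize(np.hstack([a,b]),None,fx=2,fy=2,interpolation=cv2.INTER_CUBIC),cv2.COLOR_RGB2BGR))
E
```

```text
t 4.08 pos [ 0.5223 -0.1828  0.0963] head 1.442 tilt z [ 0. -0. -1.] F [ 1.11 -0.33 -1.44] w 0.0235
delta [-0.0002  0.0001  0.0408] yaw 0.0012
top 219 [([295.0, 200.0], [0.518, -0.0981]), ([296.0, 186.0], [0.547, -0.1013]), ([314.0, 188.0], [0.542, -0.1394]), ([313.0, 202.0], [0.5131, -0.136])]
pred tip [288.20128105 191.79853711]
side 219 [([278.0, 211.0], [0.5488, -0.0843]), ([289.0, 194.0], [0.5411, -0.1399]), ([300.0, 202.0], [0.5153, -0.12]), ([289.0, 218.0], [0.5241, -0.0666])]
pred tip [285.40144986 211.23465988]
```

View pics/c4.png

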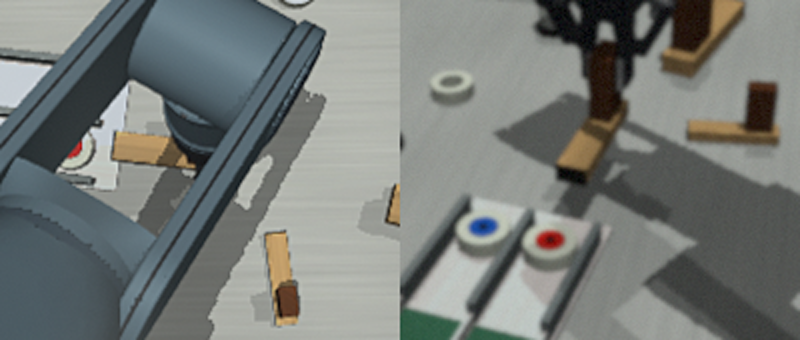

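The stick is level and on the lane line. Its tip is at top (286,193), about 3 mm ahead of the prediction, and at side (286,214). I'll lower it so the underside is at about 10 mm and start pushing.

servo_tool --deltas "0 0 0.01 0 0.01; 0 0 0.022 0 0.01; 0 0 0.033 0 0.01; 0 0 0.039 0 0.01; 0 0 0.04 0 0.01; 0.004 0 0.04 0 0.01; 0.01 0 0.04 0 0.01; 0.016 0 0.04 0 0.01; 0.022 0 0.04 0 0.01; 0.027 0 0.04 0 0.01; 0.03 0 0.04 0 0.01; 0.034 0 0.04 0 0.01"

```text
t: 5.18
position: [0.5269, -0.149, 0.0566]
tcp_rot: [0.0, 0.751, 0.66, 0.0]
contact_force: [-0.2, -0.4, -1.4]
width: 0.0234
```

```bash
cat >> h.py <<'E'
def hubs(s):
    im=s['pixels'].astype(int);R,G,B=im[...,0],im[...,1],im[...,2]
    for k,m in(('red',(R-G>90)&(R-B>90)),('blue',B-R>70)):
        m[:130]=0;m[350:]=0;m[:,:160]=0;m[:,420:]=0
        nl,lab,st,c=cv2.connectedComponentsWithStats(m.astype(np.uint8))
        if nl<2: print(k,'none');continue
        i=1+np.argmax(st[1:,4]);w=ray(s,*c[i],.024);d=w[:2]-[.5826,.026]
        print(k,st[i,4],c[i].round(1),w[:2].round(4),'guide x,y',(d@[.9916,-.13]).round(4),(d@[.13,.9916]).round(4))
E
python3 - <<'E'
from h import *
go(.5441,-.0175,.0563,1.4408)
s=snap('side','s4.png');hubs(s)
cv2.imwrite('pics/c5.png',cv2.cvtColor(cv2.resize(s['pixels'][150:350,160:400],None,fx=3,fy=3,interpolation=cv2.INTER_CUBIC),cv2.COLOR_RGB2BGR))
E
```

```text
t 5.18 pos [ 0.5269 -0.149   0.0566] head 1.4414 tilt z [ 0.001 -0.001 -1.   ] F [-0.22 -0.36 -1.4 ] w 0.0234
delta [1.326e-01 1.000e-04 3.000e-04] yaw 0.0006
red 68 [272.5 252. ] [ 0.5447 -0.0183] guide x,y -0.0318 -0.0489
blue 83 [241.2 242.8] [ 0.6073 -0.0317] guide x,y 0.032 -0.054
```

View pics/c5.png

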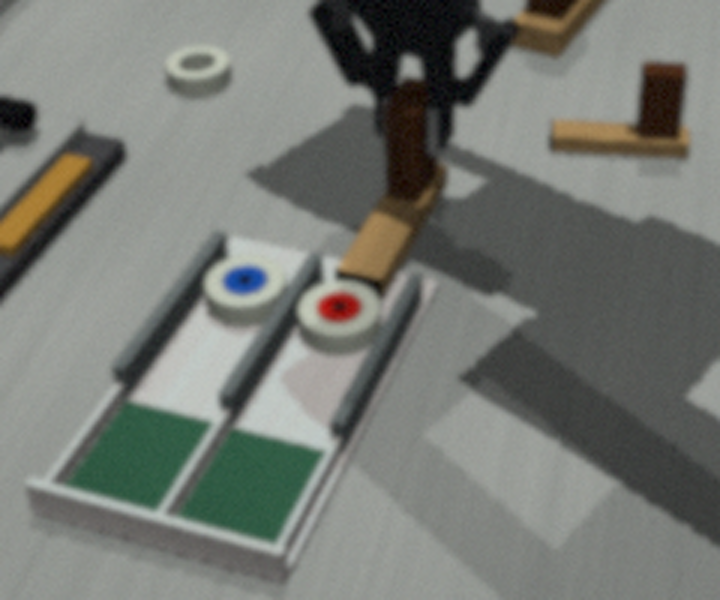

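The tip is at the mouth at crop (360,280), touching the red core at crop (338,308), which has moved about 7 mm. Blue hasn't moved. The core has about 130 mm left to go, so I'll push on.

servo_tool --deltas "0.003 0 0 0 0.01; 0.009 0 0 0 0.01; 0.017 0 0 0 0.01; 0.025 0 0 0 0.01; 0.033 0 0 0 0.01; 0.041 0 0 0 0.01; 0.049 0 0 0 0.01; 0.057 0 0 0 0.01; 0.065 0 0 0 0.01; 0.072 0 0 0 0.01; 0.077 0 0 0 0.01; 0.08 0 0 0 0.01"

```text
t: 6.23
position: [0.537, -0.0692, 0.0563]
tcp_rot: [-0.0, 0.751, 0.66, 0.0]
contact_force: [-0.4, -1.3, 0.1]
width: 0.0238
```

```bash
python3 - <<'E'
from h import *
go(.5438,-.0200,.0563,1.4408)
hubs(snap('side','s5.png'))
E
```

```text
t 6.23 pos [ 0.537  -0.0692  0.0563] head 1.4414 tilt z [-0.  0. -1.] F [-0.44 -1.32  0.1 ] w 0.0238
delta [0.0497 0.0004 0.    ] yaw 0.0006
red 97 [254.1 282.5] [0.5552 0.0608] guide x,y -0.0317 0.0309
blue 84 [241.2 242.8] [ 0.6073 -0.0317] guide x,y 0.0319 -0.054
```

servo_tool --deltas "0.003 0 0 0 0.01; 0.008 0 0 0 0.01; 0.014 0 0 0 0.01; 0.02 0 0 0 0.01; 0.026 0 0 0 0.01; 0.032 0 0 0 0.01; 0.037 0 0 0 0.01; 0.041 0 0 0 0.01; 0.045 0 0 0 0.01; 0.048 0 0 0 0.01; 0.05 0 0 0 0.01; 0.05 0 0 0 0.01"

```text
t: 7.28
position: [0.5435, -0.0201, 0.0563]
tcp_rot: [-0.0, 0.751, 0.66, 0.0]
contact_force: [0.4, -0.7, -1.2]
width: 0.023
```

```bash
python3 - <<'E'
from h import *
go(.5438,-.0200,.0563,1.4408)
s=snap('side','s6.png');hubs(s)
cv2.imwrite('pics/c6.png',cv2.cvtColor(cv2.resize(s['pixels'][150:350,160:400],None,fx=3,fy=3,interpolation=cv2.INTER_CUBIC),cv2.COLOR_RGB2BGR))
E
```

```text
t 7.28 pos [ 0.5435 -0.0201  0.0563] head 1.4411 tilt z [ 0.  0. -1.] F [ 0.36 -0.66 -1.23] w 0.023
delta [0.0001 0.0003 0.    ] yaw 0.0003
red 120 [241.1 304.3] [0.5618 0.1101] guide x,y -0.0315 0.0807
blue 14 [237.9 243.1] [ 0.6128 -0.0298] guide x,y 0.0372 -0.0514
```

View pics/c6.png

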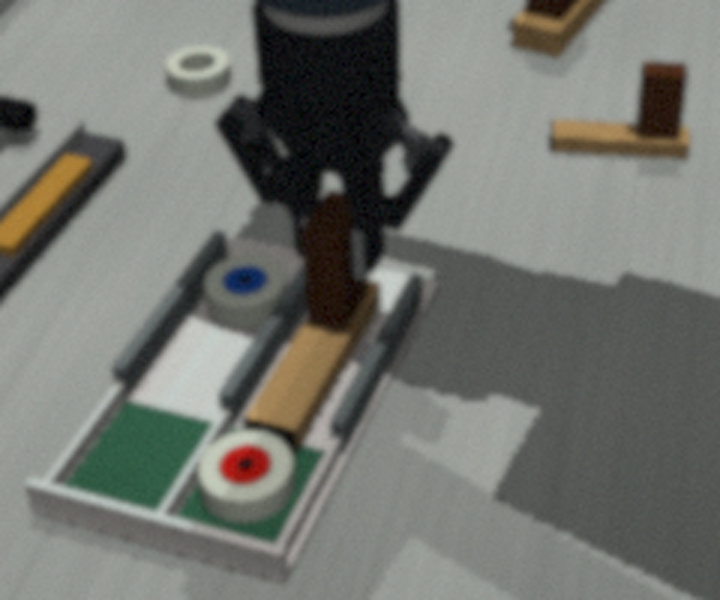

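The red core at crop (246,465) lies wholly on its green pad, with its centre at guide y of about 81 mm. Blue hasn't moved, at crop (243,280). I'll back off, lift, and carry the stick to the open bench on the robot's side of the guide.

servo_tool --deltas "-0.006 0 0 0 0.01; -0.02 0 0 0 0.01; -0.035 0 0 0 0.01; -0.048 0 0 0 0.01; -0.055 0 -0.01 0 0.01; -0.056 0 -0.03 0 0.01; -0.056 0 -0.05 0 0.01; -0.056 0 -0.065 0 0.01; -0.056 0 -0.07 0 0.01; -0.056 -0.01 -0.07 0 0.01; -0.056 -0.03 -0.07 0 0.01; -0.056 -0.05 -0.07 0 0.01"

```text
t: 8.33
position: [0.4849, -0.0692, 0.1253]
tcp_rot: [-0.001, 0.752, 0.66, -0.0]
contact_force: [0.7, -0.2, -1.2]
width: 0.0236
```

servo_tool --deltas "0 -0.02 0 0 0.01; 0 -0.04 0 0 0.01; 0 -0.055 0 0 0.01; 0 -0.064 0 0 0.01; 0 -0.067 0 0 0.01; 0 -0.067 0.01 0 0.01; 0 -0.067 0.03 0 0.01; 0 -0.067 0.05 0 0.01; 0 -0.067 0.064 0 0.01; 0 -0.067 0.07 0 0.01; 0 -0.067 0.072 0 0.01; 0 -0.067 0.072 0 0.01"

```text
t: 9.33
position: [0.4203, -0.0609, 0.0541]
tcp_rot: [-0.0, 0.752, 0.66, -0.0]
contact_force: [-0.7, -0.6, -1.2]
width: 0.0231
```

```bash
python3 - <<'E'
from h import *
go(.42,-.06,.0465,1.4408)
s=snap('side','s7.png');hubs(s)
cv2.imwrite('pics/c7.png',cv2.cvtColor(cv2.resize(s['pixels'][150:350,160:420],None,fx=3,fy=3,interpolation=cv2.INTER_CUBIC),cv2.COLOR_RGB2BGR))
E
```

```text
t 9.33 pos [ 0.4203 -0.0609  0.0541] head 1.4408 tilt z [-0.001  0.    -1.   ] F [-0.65 -0.63 -1.17] w 0.0231
delta [ 0.0009 -0.0005  0.0076] yaw -0.0
red 128 [241.1 304.5] [0.5617 0.1105] guide x,y -0.0318 0.081
blue 84 [241.2 242.8] [ 0.6073 -0.0318] guide x,y 0.032 -0.0541
```

View pics/c7.png

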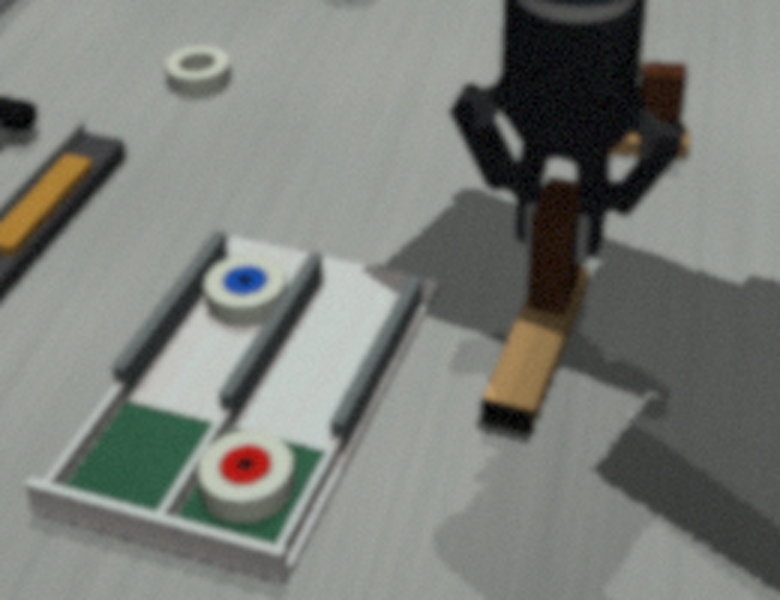

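The stick hangs level about 8 mm above clear bench beside the guide, with its tip at crop (507,415). Both cores are as before. I'll lower it the rest of the way.

servo_tool --deltas "0 0 0.002 0 0.01; 0 0 0.004 0 0.01; 0 0 0.006 0 0.01; 0 0 0.007 0 0.01; 0 0 0.0076 0 0.01; 0 0 0.008 0 0.01; 0 0 0.008 0 0.01; 0 0 0.008 0 0.01"

```text
t: 10.05
position: [0.4202, -0.0609, 0.0464]
tcp_rot: [0.0, 0.752, 0.66, 0.0]
contact_force: [-0.8, -0.4, 1.5]
width: 0.0235
```

servo_tool --deltas "0 0 0 0 0.03; 0 0 0 0 0.04; 0 0 0 0 0.055; 0 0 0 0 0.07; 0 0 0 0 0.0854; 0 0 0 0 0.0854; 0 0 0 0 0.0854; 0 0 0 0 0.0854; 0 0 0 0 0.0854; 0 0 0 0 0.0854"

```text
t: 10.88
position: [0.4202, -0.0609, 0.0463]
tcp_rot: [0.0, 0.752, 0.66, 0.0]
contact_force: [0.7, -0.1, 0.2]
width: 0.0853
```

servo_tool --deltas "0 0 -0.005 0 0.0854; 0 0 -0.02 0 0.0854; 0 0 -0.04 0 0.0854; 0 0 -0.065 0 0.0854; 0 0 -0.09 0 0.0854; 0 0 -0.115 0 0.0854; 0 0 -0.14 0 0.0854; 0 0 -0.16 0 0.0854; 0 0 -0.172 0 0.0854; 0 0 -0.178 0 0.0854; 0 0 -0.18 0 0.0854; 0 0 -0.18 0 0.0854"

```text
t: 11.88
position: [0.4201, -0.0608, 0.2264]
tcp_rot: [0.0, 0.752, 0.66, 0.0]
contact_force: [0.4, -0.2, -0.5]
width: 0.0852
```

```bash
python3 - <<'E'
from h import *
go(.42,-.06,.2265,1.4408)
s=snap('side','s8.png');hubs(s)
cv2.imwrite('pics/c8.png',cv2.cvtColor(cv2.resize(s['pixels'][100:350,120:440],None,fx=2.4,fy=2.4,interpolation=cv2.INTER_CUBIC),cv2.COLOR_RGB2BGR))
E
```

```text
t 11.88 pos [ 0.4201 -0.0608  0.2264] head 1.4408 tilt z [ 0. -0. -1.] F [ 0.43 -0.17 -0.52] w 0.0852
delta [ 0.0008 -0.0002 -0.0001] yaw -0.0
red 124 [241.1 304.5] [0.5616 0.1104] guide x,y -0.0318 0.0809
blue 82 [241.3 242.8] [ 0.6071 -0.0318] guide x,y 0.0319 -0.0542
```

View pics/c8.png

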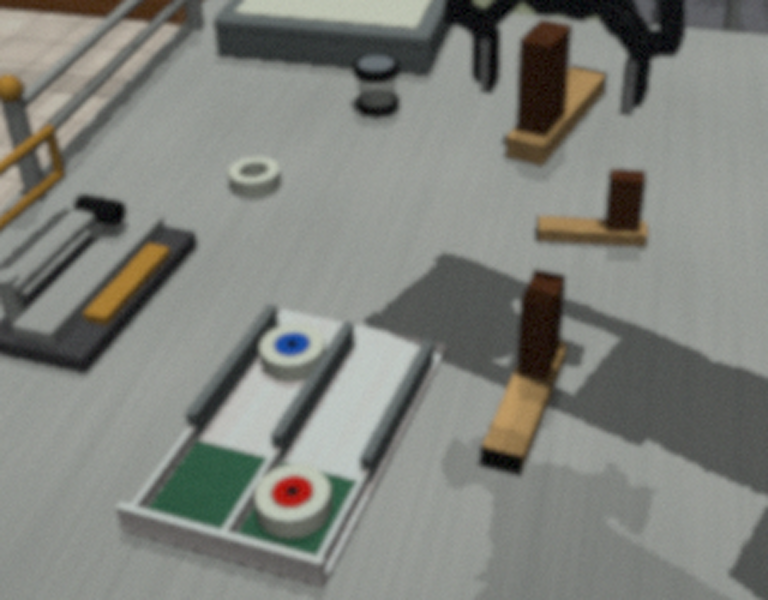

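The stick stands flat on the bench beside the guide at crop (525,410) and has been let go. The red core is on its pad at crop (293,497) and blue is untouched at (292,347).

```bash
python3 -c "
from bench import bot
print(bot.sign_off())"
```

```text
the job is handed in; nothing more can be done
None
```

The job is done and handed in at about 12 s of the 51 s allowed. I gripped the middle-sized stick by its upright grip and pushed the red-hub core down its lane with the tip only. I then set the stick down flat on the bench, on the robot's side of the guide, and let go.

My last checks, from the side camera:
- **Red core:** its centre is at about 81 mm along the guide. It needs to be between 65 and 95 mm to lie wholly on the pad.
- **Blue core:** it moved less than 1 mm. One reading during the push was about 5 mm off because the arm's shadow cut the blue patch to 14 pixels. The readings afterwards were back to the original position.
- **Stick:** it lies flat on clear bench, about 50 mm or more from the guide by calculation.
- **Gripper:** it is open and clear of everything, about 0.18 m above where it let go. The force readings I saw never went above about 2 N.

No check failed. The two cameras disagreed by 2–4 mm along the lane, which is well inside the margin on the pad.

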